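# Rebalance the two lines of an air-sampling pump

### The job

Two flow regulators stand on the bench, each with a narrow fine knob on top of a wide coarse ring. On the square regulator turn only the coarse ring until its nose points at the white index bar on the housing; on the round regulator turn only the fine knob until its nose points at that housing's index bar; do not shift the other ring or knob of either. When both are set, throw the pump lever fully over to its far side, and leave everything else where it stands.

Things in the scene. Friction and masses are not known exactly. Their poses are not given: they have to be found in the camera images.
- regulator_square: grey flow regulator, square housing 120 x 120 mm, 45 mm high, fixed to the worktop. Origin under its centre, z up; its +x, roughly away from the robot (hose barb side), points at a raised white index bar (13 x 5 x 3 mm, 44 to 57 mm from the centre) on its flat top. On the vertical axis through its centre: a wide black coarse ring, and above it a narrow metal fine knob; they turn independently.
- regulator_round: grey flow regulator, round housing 124 mm across, 45 mm high, fixed to the worktop. Origin under its centre, z up; its +x, roughly away from the robot (hose barb side), points at a raised white index bar (13 x 5 x 3 mm, 44 to 57 mm from the centre) on its flat top. On the vertical axis through its centre: a wide black coarse ring, and above it a narrow metal fine knob; they turn independently.
- square_ring (a joint): Coarse ring of the square regulator: skirt 68 mm across, 45 to 50 mm above the worktop, with a nose to 42 mm from the axis; grip band above it to 72 mm. Angle in rad: 0 = its nose points at its housing's index bar, positive = counter-clockwise from above; stops at 2.4 either way, stays where left (friction 0.03 N m). Starts at -1.3 to -0.6; set it to 0.
- square_knob (a joint): Fine knob of the square regulator: skirt 31 mm across, 72 to 76 mm above the worktop, with a nose to 21 mm from the axis; grip above it to 99.5 mm. Angle in rad: 0 = its nose points at its housing's index bar, positive = counter-clockwise from above; stops at 2.4 either way, stays where left (friction 0.02 N m). Leave as it is.
- round_ring (a joint): Coarse ring of the round regulator: skirt 68 mm across, 45 to 50 mm above the worktop, with a nose to 42 mm from the axis; grip band above it to 72 mm. Angle in rad: 0 = its nose points at its housing's index bar, positive = counter-clockwise from above; stops at 2.4 either way, stays where left (friction 0.03 N m). Leave as it is.
- round_knob (a joint): Fine knob of the round regulator: skirt 31 mm across, 72 to 76 mm above the worktop, with a nose to 21 mm from the axis; grip above it to 99.5 mm. Angle in rad: 0 = its nose points at its housing's index bar, positive = counter-clockwise from above; stops at 2.4 either way, stays where left (friction 0.02 N m). Starts at 0.6 to 1.3; set it to 0.
- square_ring_grip (a point): point on the turning axis of the square regulator at mid height of the coarse ring's grip band (61 mm above the worktop); band 60 mm across, 22 mm high; white lines on the ring's nose and on the rim of its top face show where it points
- round_knob_grip (a point): point on the turning axis of the round regulator at mid height of the fine knob's grip (87.5 mm above the worktop); grip 26 mm across, 24 mm high; a black line on the knob's top face runs from the axis toward its nose
- square_knob_nose (a point): tip of the nose on the fine knob of the square regulator, 21 mm from the axis; must not move
- round_ring_nose (a point): tip of the nose on the coarse ring of the round regulator, 42 mm from the axis; must not move
- pump_lever_base: fixed grey switch block of the pump, 70 x 50 x 25 mm, with a toggle lever; origin under its centre, z up; its +x is the direction in which the lever is thrown, roughly away from the robot. The lever pivots 22 mm above the worktop over the origin, about the block's y axis
- pump_lever_tip (a point): centre of the black ball (26 mm across) at the end of the lever's 10 mm steel stem, 70 mm from the pivot
- pump_lever (a joint): lever angle in rad: 0 = leaning 0.5 rad toward the robot (block's -x), 1.0 = at its stop, leaning 0.5 rad to the block's +x, where the ball's centre is 34 mm past the pivot and 83 mm above the worktop. Stays where it is left; about 1 N at the ball moves it
- vial_0: loose brown glass sample vial with blue cap, 24 mm across, 62 tall, standing behind the regulators; origin under its centre. To be left alone
- tape: loose black roll of tape, 62 mm across, 19 tall, lying flat behind the regulators; origin under its centre. To be left alone
- cassette: loose white round filter cassette, 54 mm across, 27 tall, lying flat behind the regulators; origin under its centre. To be left alone
- screwdriver: loose screwdriver, 140 mm long, 30 high, lying on the robot's left beside the regulators; origin under its centre, long axis along its y. To be left alone
- block_cell: loose rectangular block battery, 18 x 27 x 48 mm, standing behind the pump lever; origin under its centre. To be left alone
There are look-alikes about, which are no part of the job. Leave any yellow look-alike of the regulator_round alone.

How it is judged (in metres and radians):
On the way, in this order (a step that is already met when the one before it is completed fails the run):
1. the square regulator's coarse ring and the round regulator's fine knob both point at their index bars (value of joint square_ring between -0.14 and 0.14 rad and value of joint round_knob between -0.14 and 0.14 rad), for 0.2 s.
2. then the pump lever is thrown to its far side (value of joint pump_lever above 0.85 rad), for 0.2 s.
At the end, for the whole second after the job is handed in: square regulator's coarse ring and round regulator's fine knob within 0.14 rad (8 degrees) of their index bars; the other knob and ring within about 0.16 rad (9 degrees) of where they started; pump lever past 0.85 of its 1.0 rad swing (all of step 1 and distance of square_knob_nose from where it was at the start of the episode below 0.0035 m and distance of round_ring_nose from where it was at the start of the episode below 0.007 m and value of joint pump_lever above 0.85 rad); the robot touches nothing.
It fails at once if the fine knob of the square regulator is turned by more than about 0.16 rad (its nose moves over 3.5 mm) (distance of square_knob_nose from where it was at the start of the episode above 0.0035 m).
It fails at once if the coarse ring of the round regulator is turned by more than about 0.16 rad (its nose moves over 7 mm) (distance of round_ring_nose from where it was at the start of the episode above 0.007 m).
It fails at once if a loose bystander (vial, tape, cassette, screwdriver, block battery) is moved by more than 30 mm (distance of any of vial_0, tape, cassette, screwdriver, block_cell from where it was at the start of the episode above 0.03 m).
It also fails if it takes over 51 s, if anything falls off the work surface, if the arm or the gripper's body presses on something with over 40 N, if the wrist force passes 120 N, or if a joint passes its speed limit or range.

### The arm

A 6-joint arm with a two-finger parallel gripper is mounted at the origin on a cart in front of the work surface, level with it; the furniture and walls round the work are solid. World frame = base frame: x ahead of the robot, y to its left, z up, the work surface at z = 0. Lengths are in m, angles in degrees, forces in N, time in s.
With the tool pointing down it reaches from about 0.4 to 0.825 m from the base axis. Payload 7 kg.
Tool frame: the origin (TCP) lies midway between the tips of the shut fingers; the grasp point (between the pads) lies 19 mm behind it; z points along the fingers, y is the line along which they close (so a half turn about z gives the same grasp; the last joint's range is limited). The gripper opens to 88 mm and grips with 3 to 60 N. Pads are 19 mm wide; open, the fingers measure 130 mm over their backs; the gripper's body (78 mm by 193 mm) begins 47 mm behind the grasp point.
Start: joints at [87.955, 20.546, 0.682, 0, -70.136, -16.507], TCP at [0.215, 0.64, 0.227] pointing down, gripper open.
Joint ranges: [-176.03, 176.03], [-82.01, 121.73], [-58.28, 71.71], [-173.87, 95.51], [-174.79, -0.11], [-173.66, 173.66]. Speed limits (degrees/s): [136.94, 136.94, 172.46, 180, 180, 180].

### API

Orientations are given as [roll, pitch, yaw] about the fixed x, y, z axes, in that order (R = Rz(yaw) Ry(pitch) Rx(roll)).
In Python, from plant import ctrl gives the robot as it stands.
- The arm moves only by the tool arm_command, never from a script. Its argument "steps" is a list of rows, each an object with "translation": the shift along the tool's x, y, z in mm, a list of three; "rotation": the turn, a rotation vector about the tool's x, y, z in units of 5 degrees (1.0 is 5 degrees), a list of three; "claw": the finger opening in mm, from 0 to 87.6. In form: [{"translation": [x, y, z], "rotation": [rx, ry, rz], "claw": claw}, ...]. A call has 1 to 5 rows; each row is the pose to reach, as a shift and turn from the pose commanded when the call began, along the tool's axes at that moment; what a row does not reach only later rows make up. A row lasts 1/10 s, in which the tool goes at most 50 mm and 8.59 degrees, less where a joint would pass 70% of its speed; a pose out of reach is approached as far as the arm can. A call with a gripper value outside its range is refused whole. The fingers move at their own pace and stop on an object; the grip force is fixed at half the most. Time passes only in rows, so rows that repeat a pose let the fingers close. It gives the time, the measured TCP pose, the force, the opening and the grip force at its end, in the units of the state.
- ctrl.get_obs(): the state, without advancing time (a new reading comes with each control period).
- ctrl.snapshot(name): name is "side" or "top" or "wrist"; returns (picture, depth): 400x640x3 uint8, red, green, blue; 400x640 float32, m along the optical axis (not along the pixel's ray), 0 where there is no reading.
- ctrl.calibration(name): a dict with "vertical_fov" (degrees; the focal length in pixels is half the picture's height over the tangent of half this angle, whatever the lens; pixels are square), "cx", "cy" (the principal point, pixels), "rvec" (rotation vector, rad) and "tvec" (3), from world to camera coordinates, as OpenCV has them; the wrist camera has in their place "hand_eye" (4x4, takes a point from camera to tool coordinates, whose origin is the TCP and whose axes are the flange's). Camera axes: x right, y down, z forward; pixel columns grow to the right and rows downward; lengths in m; the calibration is good to about 2 mm. A picture is of the moment at which its call begins: read the wrist's pose just before it. calibration takes no time and is no camera call.
- ctrl.close_job(): hands the job in; it is judged then, once.
The state is a dict: "clock": time; "joint_pos": joint angles; "qvel": joint speeds; "tau": joint torques, N m; "tool_pos": TCP position; "orientation": TCP orientation; "force": force on the tool from outside, world axes, zero at the start; "moment": the same for the moment, N m; "opening": finger opening in m; "gripper_force": force on a finger pad.
Only numpy, scipy, OpenCV 4.12 (cv2) and the standard library are available. Lean on these libraries where they do the work, as an engineer would, in place of code of your own. Each camera call takes 0.05 s, during which the arm holds its last target. There are 200 camera calls.

## Working session

There is one attempt and no reset: what is moved stays moved. The work goes in short steps, Python scripts to look and compute and a tool call to move; the robot and the scene stay as the last step left them, time stands still between calls to the robot, and variables do not carry over. Pictures are saved under pics/ and viewed, at most 10 in all, crops included, and the job is handed in when it is done.

Besides the shell and the picture viewer there is one more tool, called after "Call:" by a JSON object that holds its "api" and its "payload", one argument or row to a line. arm_command: Moves the arm, as the interface text tells. Its arguments: {"type":"object","properties":{"steps":{"type":"array"}},"required":["steps"]}

```bash
mkdir -p pics; cat > h.py <<'E'
import numpy as np,cv2
from scipy.spatial.transform import Rotation as R
from plant import ctrl
def cal(n):
    c=ctrl.calibration(n); f=200/np.tan(np.radians(c["vertical_fov"])/2)
    return c,f
def pose():
    o=ctrl.get_obs(); T=np.eye(4); T[:3,:3]=R.from_euler('xyz',o["orientation"],degrees=True).as_matrix(); T[:3,3]=o["tool_pos"]; return T
def camT(n,T=None):
    c,f=cal(n)
    if n=="wrist": return T@np.array(c["hand_eye"])
    M=np.eye(4); M[:3,:3]=R.from_rotvec(np.ravel(c["rvec"])).as_matrix(); M[:3,3]=np.ravel(c["tvec"]); return np.linalg.inv(M)
def cloud(n,d,T=None):
    c,f=cal(n); v,u=np.mgrid[:400,:640]
    P=np.stack([(u-c["cx"])/f*d,(v-c["cy"])/f*d,d],-1); M=camT(n,T)
    return P@M[:3,:3].T+M[:3,3]
def snap(n,name):
    T=pose() if n=="wrist" else None
    p,d=ctrl.snapshot(n); cv2.imwrite(f"pics/{name}.png",p[:,:,::-1]); P=cloud(n,d,T); np.savez(f"{name}.npz",p=p,d=d,P=P,T=np.eye(4) if T is None else T); return p,d,P
E
python3 - <<'E'
from h import *
for n in("top","side"):
    snap(n,n+"0"); c,f=cal(n); print(n,c,f)
print(ctrl.get_obs()); print(ctrl.calibration("wrist"))
a=cv2.imread("pics/top0.png");cv2.imwrite("pics/top0.png",a)
E
```

```text
top {'vertical_fov': 55.962859764911585, 'cx': 324.76021326250356, 'cy': 196.90583841334694, 'rvec': array([ 2.19603423, -2.17859997,  0.07115884]), 'tvec': array([0.01711837, 0.60405625, 1.35751556])} 376.439578159407
side {'vertical_fov': 49.23005340173917, 'cx': 324.0933221478621, 'cy': 198.99412438842066, 'rvec': array([ 0.0802843 , -2.85679584,  1.27123626]), 'tvec': array([0.59584713, 0.09124625, 1.38594031])} 436.53537044376463
{'clock': 0.1, 'joint_pos': array([ 8.79545586e+01,  2.05868936e+01,  6.39065779e-01, -1.74911282e-02,
       -7.01358347e+01, -1.65055950e+01]), 'qvel': array([-0.07209292,  0.00876068,  0.07017563,  0.03222764,  0.07692337,
        0.07550546]), 'tau': array([-2.54117214e-03, -5.84165847e+01,  2.93752420e+01,  7.01553136e+00,
        1.01594735e-02, -5.89163483e-05]), 'tool_pos': array([0.21465328, 0.63949887, 0.22572241]), 'orientation': array([ 1.79915113e+02, -8.00530573e-03, -1.85569858e+01]), 'force': array([0.06470566, 0.26290053, 0.0002853 ]), 'moment': array([-0.02349835,  0.00495408,  0.04613902]), 'gripper_force': 0.0, 'opening': 0.08733322168786062}
{'vertical_fov': 64.87136709192745, 'cx': 320.6396429670452, 'cy': 203.54570480957813, 'hand_eye': array([[-4.93652695e-04, -9.63665664e-01, -2.67110921e-01,
         7.33745884e-02],
       [ 9.99999703e-01, -6.34029885e-04,  4.39294214e-04,
         4.37908952e-04],
       [-5.92689056e-04, -2.67110624e-01,  9.63665691e-01,
        -1.59099175e-01],
       [ 0.00000000e+00,  0.00000000e+00,  0.00000000e+00,
         1.00000000e+00]])}
```

View pics/top0.png

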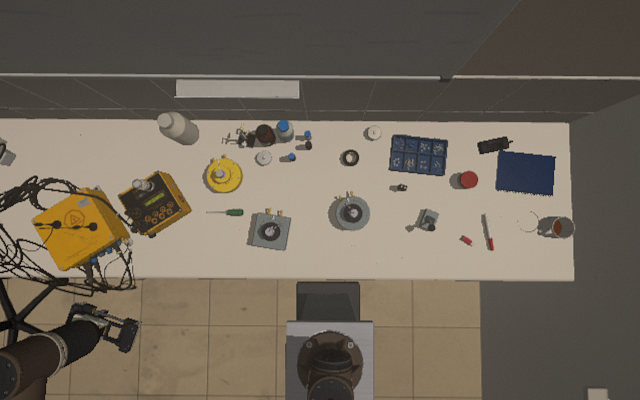

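View pics/side0.png

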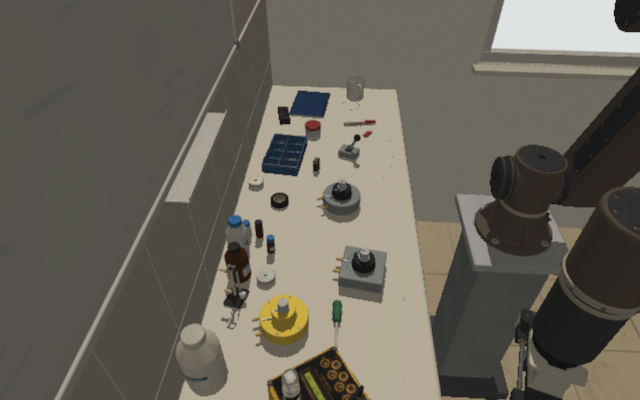

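Top view: candidates are the grey square regulator (270,230), the grey round regulator (350,212), a yellow round look-alike (222,175, to be left alone), and the pump lever (427,219). Next: measuring them and checking the choice in one close crop.

```bash
python3 - <<'E'
from h import *
z=np.load("top0.npz");P=z["P"];p=z["p"]
def reg(name,u,v,lo,hi,r=28):
    Q=P[v-r:v+r,u-r:u+r].reshape(-1,3);m=(Q[:,2]>lo)&(Q[:,2]<hi);q=Q[m]
    print(name,m.sum(),q.mean(0).round(4),((q.max(0)+q.min(0))/2).round(4),np.ptp(q,0).round(3))
for n,u,v in(("sq",270,230),("rd",350,212)):
    for lo,hi in((.035,.055),(.058,.08),(.085,.11)): reg(n,u,v,lo,hi)
reg("lever",427,219,.018,.032,18);reg("ball",427,219,.055,.12,18)
print(P[270,300],P[212,212])
c=p[150:270,190:450];cv2.imwrite("pics/crop1.png",cv2.resize(c[:,:,::-1],None,fx=3,fy=3,interpolation=cv2.INTER_CUBIC))
E
```

```text
sq 887 [0.4797 0.2136 0.0456] [0.4806 0.2149 0.0451] [0.132 0.132 0.019]
sq 187 [0.4799 0.2133 0.0722] [0.4793 0.2145 0.0684] [0.056 0.06  0.021]
sq 48 [0.48   0.2146 0.0992] [0.48   0.2143 0.0969] [0.021 0.024 0.013]
rd 693 [ 0.5466 -0.0761  0.0458] [ 0.5474 -0.0765  0.0457] [0.119 0.123 0.018]
rd 186 [ 0.5467 -0.0769  0.0726] [ 0.5482 -0.078   0.0711] [0.056 0.057 0.015]
rd 45 [ 0.5466 -0.077   0.0996] [ 0.5474 -0.0774  0.098 ] [0.021 0.024 0.011]
lever 188 [ 0.5312 -0.354   0.0255] [ 0.528  -0.3563  0.0248] [0.069 0.068 0.014]
ball 50 [ 0.4996 -0.3453  0.0911] [ 0.5014 -0.3451  0.0789] [0.028 0.023 0.047]
[0.33636437 0.11037914 0.00288839] [0.54559693 0.43544806 0.01212945]
```

View pics/crop1.png

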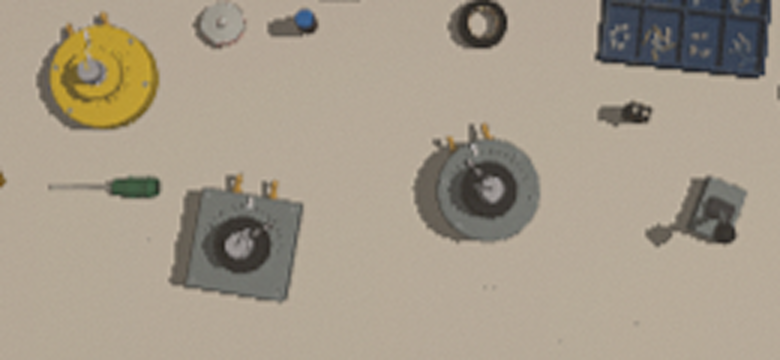

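Round/square choice confirmed: the grey square's centre is (0.480, 0.2145) and the grey round's is (0.547, -0.077). Heights of 45/72/99 mm match. In the crop the yellow one is at (100,75), clearly different.

```bash
cat >> h.py <<'E'
def go(x,y,z,yaw):
    T=pose(); t=T[:3,:3].T@(np.array([x,y,z])-T[:3,3])*1000
    Rt=R.from_euler('xyz',[180,0,yaw],degrees=True).as_matrix()
    r=R.from_matrix(T[:3,:3].T@Rt).as_rotvec(degrees=True)/5
    print("move",t.round(1),r.round(2))
E
python3 -c "
from h import *
go(.48,.2145,.19,-18.5)"
```

```text
move [386.8 318.4  36.2] [ 0.02 -0.   -0.01]
```

Call:
{"api": "arm_command", "payload": {
  "steps": [
    {"translation": [387, 318, 36], "rotation": [0, 0, 0], "claw": 87},
    {"translation": [387, 318, 36], "rotation": [0, 0, 0], "claw": 87},
    {"translation": [387, 318, 36], "rotation": [0, 0, 0], "claw": 87},
    {"translation": [387, 318, 36], "rotation": [0, 0, 0], "claw": 87},
    {"translation": [387, 318, 36], "rotation": [0, 0, 0], "claw": 87}
  ]
}}

```text
clock: 0.6
tool_pos: [0.3476, 0.4265, 0.2083]
orientation: [180.0, 0.0, -18.5]
force: [0.4, 0.7, -0.1]
opening: 0.0871
gripper_force: 0.0
```

```bash
python3 -c "
from h import *
print(ctrl.get_obs()['tool_pos'],ctrl.get_obs()['joint_pos']);go(.48,.2145,.19,-18.5)"
```

```text
[0.34758603 0.42652659 0.20828176] [ 7.12220388e+01  9.60366181e+00 -1.67281791e+01 -2.44238976e-03
 -6.36904161e+01  2.48780835e-01]
move [192.9 158.9  18.3] [ 0.    0.   -0.01]
```

Call:
{"api": "arm_command", "payload": {
  "steps": [
    {"translation": [193, 159, 18], "rotation": [0, 0, 0], "claw": 87},
    {"translation": [193, 159, 18], "rotation": [0, 0, 0], "claw": 87},
    {"translation": [193, 159, 18], "rotation": [0, 0, 0], "claw": 87},
    {"translation": [193, 159, 18], "rotation": [0, 0, 0], "claw": 87},
    {"translation": [193, 159, 18], "rotation": [0, 0, 0], "claw": 87}
  ]
}}

```text
clock: 1.1
tool_pos: [0.4796, 0.2151, 0.1906]
orientation: [-180.0, 0.0, -18.5]
force: [1.9, 0.1, 0.5]
opening: 0.0874
gripper_force: 0.0
```

Call:
{"api": "arm_command", "payload": {
  "steps": [
    {"translation": [0, 0, 0], "rotation": [0, 0, 0], "claw": 87},
    {"translation": [0, 0, 0], "rotation": [0, 0, 0], "claw": 87}
  ]
}}

```text
clock: 1.3
tool_pos: [0.4794, 0.2156, 0.1903]
orientation: [180.0, 0.0, -18.7]
force: [0.3, -0.1, -0.3]
opening: 0.0873
gripper_force: 0.0
```

```bash
cat >> h.py <<'E'
def ortho(n,name,cx,cy,zs,half=.075,px=5000):
    # rectify wrist picture onto horizontal planes z: up=+x, left=+y ; returns list
    z=np.load(n+".npz");p=z["p"];M=np.linalg.inv(camT("wrist",z["T"]));c,f=cal("wrist");N=int(2*half*px);out=[]
    j,i=np.meshgrid(np.arange(N),np.arange(N))
    X=cx+half-i/px;Y=cy+half-j/px
    for h in zs:
        Q=np.stack([X,Y,X*0+h],-1)@M[:3,:3].T+M[:3,3]
        out.append(cv2.remap(p,(Q[...,0]/Q[...,2]*f+c["cx"]).astype(np.float32),(Q[...,1]/Q[...,2]*f+c["cy"]).astype(np.float32),cv2.INTER_LINEAR))
    o=np.hstack(out);cv2.imwrite(f"pics/{name}.png",cv2.resize(o[:,:,::-1],None,fx=min(1,799/o.shape[1]),fy=min(1,799/o.shape[1])) if o.shape[1]>800 else o[:,:,::-1]);return out
def stats(P,cx,cy):
    Q=P.reshape(-1,3);Q=Q[(abs(Q[:,0]-cx)<.08)&(abs(Q[:,1]-cy)<.08)]
    for lo,hi in((.04,.047),(.068,.0745),(.097,.103)):
        q=Q[(Q[:,2]>lo)&(Q[:,2]<hi)];print(lo,len(q),q.mean(0).round(4),((q.max(0)+q.min(0))/2).round(4),np.ptp(q,0).round(3))
E
python3 -c "
from h import *
p,d,P=snap('wrist','w1');print(pose()[:3,3])
stats(P,.48,.2145)
ortho('w1','w1o',.48,.2145,[.048,.0745],half=.075,px=2600)
"
```

```text
[0.47908714 0.21663263 0.19047872]
0.04 9443 [0.4841 0.211  0.0456] [0.4794 0.2123 0.0436] [0.135 0.136 0.007]
0.068 2199 [0.4817 0.2116 0.0727] [0.479  0.2125 0.0713] [0.061 0.06  0.006]
0.097 752 [0.4795 0.2122 0.1002] [0.4788 0.2123 0.0999] [0.027 0.026 0.006]
```

View pics/w1o.png

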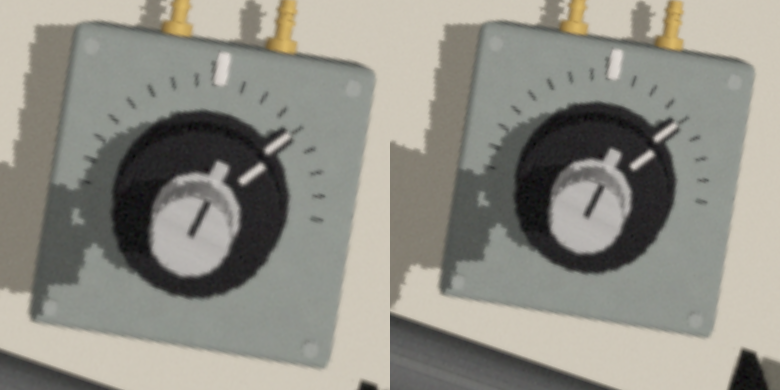

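The rectified view (left half, z=48 mm) shows the index bar at (222,69), 9.3° clockwise of +x. The ring's nose line runs to (290,134), about 54.5° clockwise and 42 mm from the axis, which matches. So the ring is at about -45° (-0.79 rad), inside its stated range. Plan: descend to TCP z≈0.054, grip, and turn +45°.

```bash
python3 -c "
from h import *
print(pose()[:3,3]);go(.479,.213,.054,-18.5)"
```

```text
[0.47908714 0.21663263 0.19047872]
move [  1.1   3.4 136.5] [ 0.    0.   -0.03]
```

Call:
{"api": "arm_command", "payload": {
  "steps": [
    {"translation": [0.5, 2.5, 45], "rotation": [0, 0, 0], "claw": 87},
    {"translation": [0.5, 2.5, 80], "rotation": [0, 0, 0], "claw": 87},
    {"translation": [0.5, 2.5, 80], "rotation": [0, 0, 0], "claw": 87},
    {"translation": [0.5, 2.5, 80], "rotation": [0, 0, 0], "claw": 87}
  ]
}}

```text
clock: 1.75
tool_pos: [0.4786, 0.2155, 0.1112]
orientation: [179.9, -0.0, -18.4]
force: [0.7, 0.4, -0.2]
opening: 0.087
gripper_force: 0.0
```

Call:
{"api": "arm_command", "payload": {
  "steps": [
    {"translation": [0.5, 2, 30], "rotation": [0, 0, 0], "claw": 87},
    {"translation": [0.5, 2, 50], "rotation": [0, 0, 0], "claw": 87},
    {"translation": [0.5, 2, 57], "rotation": [0, 0, 0], "claw": 87},
    {"translation": [0.5, 2, 57], "rotation": [0, 0, 0], "claw": 87},
    {"translation": [0.5, 2, 57], "rotation": [0, 0, 0], "claw": 87}
  ]
}}

```text
clock: 2.25
tool_pos: [0.4795, 0.2135, 0.0554]
orientation: [-179.9, -0.1, -18.5]
force: [0.2, 0.1, 0.2]
opening: 0.0865
gripper_force: 0.0
```

Call:
{"api": "arm_command", "payload": {
  "steps": [
    {"translation": [0, 0, 0], "rotation": [0, 0, 0], "claw": 70},
    {"translation": [0, 0, 0], "rotation": [0, 0, 0], "claw": 64},
    {"translation": [0, 0, 0], "rotation": [0, 0, 0], "claw": 56},
    {"translation": [0, 0, 0], "rotation": [0, 0, 0], "claw": 56},
    {"translation": [0, 0, 0], "rotation": [0, 0, 0], "claw": 56}
  ]
}}

```text
clock: 2.75
tool_pos: [0.4789, 0.2128, 0.054]
orientation: [-179.9, -0.0, -18.5]
force: [-1.2, 1.6, 3.2]
opening: 0.0593
gripper_force: 30.0
```

Gripped at about 60 mm with low side force. Turning +45°.

Call:
{"api": "arm_command", "payload": {
  "steps": [
    {"translation": [0, 0, 0], "rotation": [0, 0, -1.5], "claw": 56},
    {"translation": [0, 0, 0], "rotation": [0, 0, -3], "claw": 56},
    {"translation": [0, 0, 0], "rotation": [0, 0, -4.5], "claw": 56},
    {"translation": [0, 0, 0], "rotation": [0, 0, -6], "claw": 56},
    {"translation": [0, 0, 0], "rotation": [0, 0, -7], "claw": 56}
  ]
}}

```text
clock: 3.25
tool_pos: [0.4789, 0.2136, 0.054]
orientation: [-179.9, -0.1, 16.7]
force: [-3.1, 5.2, 1.8]
opening: 0.0596
gripper_force: 30.0
```

Call:
{"api": "arm_command", "payload": {
  "steps": [
    {"translation": [0, 0, 0], "rotation": [0, 0, -1.2], "claw": 56},
    {"translation": [0, 0, 0], "rotation": [0, 0, -2], "claw": 56},
    {"translation": [0, 0, 0], "rotation": [0, 0, -2], "claw": 56},
    {"translation": [0, 0, 0], "rotation": [0, 0, -2], "claw": 56}
  ]
}}

```text
clock: 3.65
tool_pos: [0.4789, 0.2138, 0.054]
orientation: [-179.9, -0.1, 26.5]
force: [-3.3, 5.5, 1.7]
opening: 0.0591
gripper_force: 30.0
```

Open, rise and look.

Call:
{"api": "arm_command", "payload": {
  "steps": [
    {"translation": [0, 0, 0], "rotation": [0, 0, 0], "claw": 87},
    {"translation": [0, 0, 0], "rotation": [0, 0, 0], "claw": 87},
    {"translation": [0, 0, -30], "rotation": [0, 0, 0], "claw": 87},
    {"translation": [0, 0, -75], "rotation": [0, 0, 0], "claw": 87},
    {"translation": [0, 0, -120], "rotation": [0, 0, 0], "claw": 87}
  ]
}}

```text
clock: 4.15
tool_pos: [0.478, 0.2115, 0.1745]
orientation: [179.9, 0.1, 26.4]
force: [1.6, 1.0, 0.1]
opening: 0.0866
gripper_force: 0.0
```

Call:
{"api": "arm_command", "payload": {
  "steps": [
    {"translation": [0, 0, -20], "rotation": [0, 0, 0], "claw": 87},
    {"translation": [0, 0, -20], "rotation": [0, 0, 0], "claw": 87},
    {"translation": [0, 0, -20], "rotation": [0, 0, 0], "claw": 87}
  ]
}}

```text
clock: 4.45
tool_pos: [0.4784, 0.2121, 0.1937]
orientation: [-180.0, -0.0, 26.4]
force: [-0.0, -0.1, -0.9]
opening: 0.0872
gripper_force: 0.0
```

```bash
python3 -c "
from h import *
p,d,P=snap('wrist','w2');print(pose()[:3,3])
stats(P,.48,.2145)
ortho('w2','w2o',.479,.213,[.05,.073],half=.075,px=2600)
go(.547,-.077,.19,30)"
```

```text
[0.47798166 0.21181677 0.19283168]
0.04 9128 [0.4833 0.2153 0.0457] [0.4791 0.2123 0.0438] [0.135 0.136 0.006]
0.068 2161 [0.4814 0.214  0.0728] [0.4788 0.2123 0.0713] [0.06  0.06  0.006]
0.097 726 [0.4795 0.2127 0.1004] [0.479  0.2125 0.1   ] [0.025 0.026 0.006]
move [-66.7 289.4   2.9] [ 0.    0.02 -0.72]
```

View pics/w2o.png

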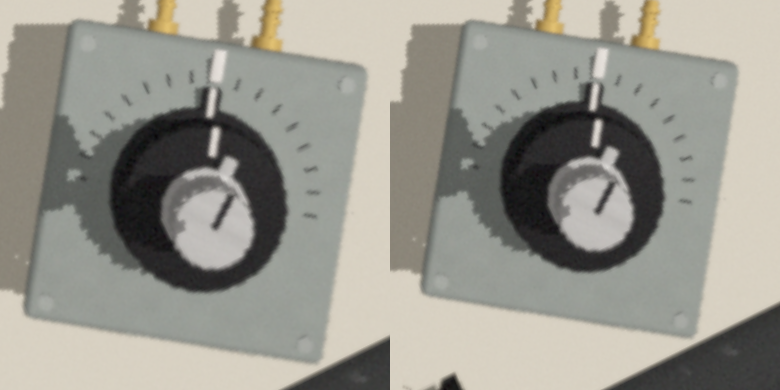

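The ring's nose line (213,88) now points at the bar (219,66), about 1° off, and the square's fine knob still reads about 27–28° as before. On to the round regulator.

Call:
{"api": "arm_command", "payload": {
  "steps": [
    {"translation": [-67, 289, 3], "rotation": [0, 0, 0], "claw": 87},
    {"translation": [-67, 289, 3], "rotation": [0, 0, 0], "claw": 87},
    {"translation": [-67, 289, 3], "rotation": [0, 0, 0], "claw": 87},
    {"translation": [-67, 289, 3], "rotation": [0, 0, 0], "claw": 87},
    {"translation": [-67, 289, 3], "rotation": [0, 0, 0], "claw": 87}
  ]
}}

```text
clock: 5.0
tool_pos: [0.5358, -0.0329, 0.1896]
orientation: [-180.0, 0.2, 26.5]
force: [1.3, 0.4, -0.4]
opening: 0.0869
gripper_force: 0.0
```

```bash
python3 -c "
from h import *
print(pose()[:3,3]);go(.547,-.077,.19,26.4)"
```

```text
[ 0.53577535 -0.03293704  0.18962118]
move [-9.6 44.4 -0.4] [-0.01  0.03  0.01]
```

Call:
{"api": "arm_command", "payload": {
  "steps": [
    {"translation": [-10, 44, 0], "rotation": [0, 0, 0], "claw": 87},
    {"translation": [-10, 44, 0], "rotation": [0, 0, 0], "claw": 87},
    {"translation": [-10, 44, 0], "rotation": [0, 0, 0], "claw": 87},
    {"translation": [-10, 44, 0], "rotation": [0, 0, 0], "claw": 87}
  ]
}}

```text
clock: 5.4
tool_pos: [0.5465, -0.0744, 0.1901]
orientation: [-180.0, 0.1, 26.4]
force: [-0.1, 0.3, -0.7]
opening: 0.0867
gripper_force: 0.0
```

```bash
python3 -c "
from h import *
p,d,P=snap('wrist','w3');print(pose()[:3,3])
stats(P,.547,-.077)
ortho('w3','w3o',.547,-.077,[.048,.0995],half=.075,px=2600)
go(.547,-.077,.08,26.4)"
```

```text
[ 0.5466593  -0.07388348  0.19040651]
0.04 7104 [ 0.5503 -0.0776  0.0457] [ 0.5461 -0.0803  0.0435] [0.122 0.123 0.007]
0.068 2175 [ 0.5487 -0.0788  0.0728] [ 0.5457 -0.0802  0.0713] [0.061 0.06  0.006]
0.097 750 [ 0.5465 -0.0797  0.1003] [ 0.5462 -0.08    0.0998] [0.026 0.026 0.006]
move [ -0.9   3.  110.4] [-0.01  0.02  0.02]
```

View pics/w3o.png

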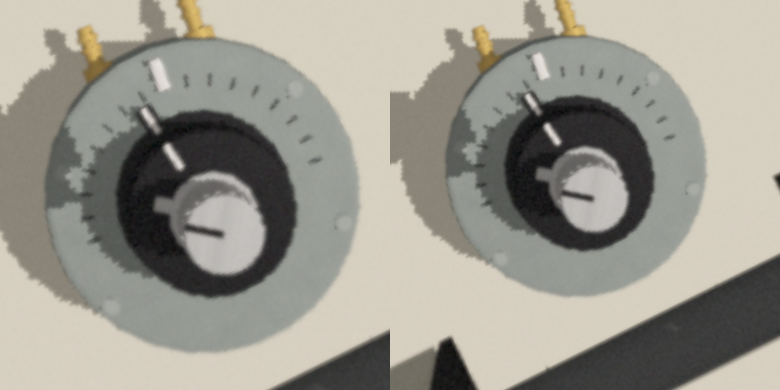

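The bar (160,74) is 19° CCW of +x and the knob's black line ((592,198)→(562,191) in the right half) is 76.8° CCW. The knob is therefore at about +57.7° (1.007 rad), inside its range. The axis is near (0.5465, -0.0785). Descend to z=0.08.

Call:
{"api": "arm_command", "payload": {
  "steps": [
    {"translation": [-2, 4, 45], "rotation": [0, 0, 0], "claw": 87},
    {"translation": [-2, 4, 75], "rotation": [0, 0, 0], "claw": 87},
    {"translation": [-2, 4, 75], "rotation": [0, 0, 0], "claw": 87},
    {"translation": [-2, 4, 75], "rotation": [0, 0, 0], "claw": 87}
  ]
}}

```text
clock: 5.85
tool_pos: [0.5473, -0.0783, 0.1167]
orientation: [180.0, 0.0, 26.6]
force: [1.0, -1.0, 1.4]
opening: 0.087
gripper_force: 0.0
```

```bash
python3 -c "
from h import *
print(pose()[:3,3]);go(.5465,-.0785,.08,26.4)"
```

```text
[ 0.54734819 -0.0782873   0.1166886 ]
move [-0.8 -0.2 36.7] [0.   0.01 0.03]
```

Call:
{"api": "arm_command", "payload": {
  "steps": [
    {"translation": [-1, 0, 20], "rotation": [0, 0, 0], "claw": 87},
    {"translation": [-1, 0, 36], "rotation": [0, 0, 0], "claw": 70},
    {"translation": [-1, 0, 36], "rotation": [0, 0, 0], "claw": 50},
    {"translation": [-1, 0, 36], "rotation": [0, 0, 0], "claw": 34},
    {"translation": [-1, 0, 36], "rotation": [0, 0, 0], "claw": 34}
  ]
}}

```text
clock: 6.35
tool_pos: [0.5475, -0.0792, 0.082]
orientation: [179.9, -0.1, 26.5]
force: [-0.1, -0.3, 0.5]
opening: 0.061
gripper_force: 0.0
```

Call:
{"api": "arm_command", "payload": {
  "steps": [
    {"translation": [0, 0, 0], "rotation": [0, 0, 0], "claw": 28},
    {"translation": [0, 0, 0], "rotation": [0, 0, 0], "claw": 22},
    {"translation": [0, 0, 0], "rotation": [0, 0, 0], "claw": 22},
    {"translation": [0, 0, 0], "rotation": [0, 0, 0], "claw": 22}
  ]
}}

```text
clock: 6.75
tool_pos: [0.5463, -0.0796, 0.0803]
orientation: [180.0, -0.0, 26.4]
force: [-1.0, -0.1, -0.0]
opening: 0.0282
gripper_force: 0.0
```

Call:
{"api": "arm_command", "payload": {
  "steps": [
    {"translation": [0, 0, 0], "rotation": [0, 0, 0], "claw": 22},
    {"translation": [0, 0, 0], "rotation": [0, 0, 0], "claw": 22},
    {"translation": [0, 0, 0], "rotation": [0, 0, 0], "claw": 22}
  ]
}}

```text
clock: 7.05
tool_pos: [0.5459, -0.0789, 0.0802]
orientation: [-179.9, 0.0, 26.4]
force: [-2.0, 4.8, 4.2]
opening: 0.0254
gripper_force: 30.0
```

Call:
{"api": "arm_command", "payload": {
  "steps": [
    {"translation": [0, 0, 0], "rotation": [0, 0, 1.5], "claw": 22},
    {"translation": [0, 0, 0], "rotation": [0, 0, 3], "claw": 22},
    {"translation": [0, 0, 0], "rotation": [0, 0, 4.5], "claw": 22},
    {"translation": [0, 0, 0], "rotation": [0, 0, 6], "claw": 22},
    {"translation": [0, 0, 0], "rotation": [0, 0, 7.5], "claw": 22}
  ]
}}

```text
clock: 7.55
tool_pos: [0.546, -0.0796, 0.0803]
orientation: [180.0, 0.0, -11.4]
force: [-0.8, 0.0, 2.0]
opening: 0.0249
gripper_force: 30.0
```

Call:
{"api": "arm_command", "payload": {
  "steps": [
    {"translation": [0, 0, 0], "rotation": [0, 0, 1.5], "claw": 22},
    {"translation": [0, 0, 0], "rotation": [0, 0, 3], "claw": 22},
    {"translation": [0, 0, 0], "rotation": [0, 0, 4], "claw": 22},
    {"translation": [0, 0, 0], "rotation": [0, 0, 4], "claw": 22},
    {"translation": [0, 0, 0], "rotation": [0, 0, 4], "claw": 22}
  ]
}}

```text
clock: 8.05
tool_pos: [0.5458, -0.0799, 0.0802]
orientation: [180.0, 0.0, -30.9]
force: [-2.6, -2.3, 3.2]
opening: 0.0253
gripper_force: 30.0
```

Call:
{"api": "arm_command", "payload": {
  "steps": [
    {"translation": [0, 0, 0], "rotation": [0, 0, 0], "claw": 60},
    {"translation": [0, 0, 0], "rotation": [0, 0, 0], "claw": 60},
    {"translation": [0, 0, -40], "rotation": [0, 0, 0], "claw": 87},
    {"translation": [0, 0, -80], "rotation": [0, 0, 0], "claw": 87},
    {"translation": [0, 0, -110], "rotation": [0, 0, 0], "claw": 87}
  ]
}}

```text
clock: 8.55
tool_pos: [0.5471, -0.0793, 0.1925]
orientation: [-179.9, -0.1, -31.0]
force: [0.5, 1.1, -0.2]
opening: 0.0597
gripper_force: 0.0
```

Call:
{"api": "arm_command", "payload": {
  "steps": [
    {"translation": [0, 0, -2], "rotation": [0, 0, 0], "claw": 87},
    {"translation": [0, 0, -2], "rotation": [0, 0, 0], "claw": 87},
    {"translation": [0, 0, -2], "rotation": [0, 0, 0], "claw": 87}
  ]
}}

```text
clock: 8.85
tool_pos: [0.5457, -0.0794, 0.1911]
orientation: [180.0, 0.1, -31.0]
force: [-0.3, -0.8, -0.9]
opening: 0.0831
gripper_force: 0.0
```

```bash
python3 -c "
from h import *
p,d,P=snap('wrist','w4');print(pose()[:3,3])
ortho('w4','w4o',.546,-.079,[.048,.0995],half=.075,px=2600)
z=np.load('top0.npz');P=z['P']
Q=P[201:237,409:445].reshape(-1,3);q=Q[(Q[:,2]>.022)&(Q[:,2]<.028)]
print(len(q),cv2.minAreaRect((q[:,:2]*1000).astype(np.float32)))
q=Q[(Q[:,2]>.075)&(Q[:,2]<.12)];print(len(q),q.mean(0),q.max(0),q.min(0))
c=z['p'][180:250,375:465];a=cv2.resize(c,None,fx=4,fy=4,interpolation=cv2.INTER_CUBIC)
b=cv2.imread('pics/w4o.png');e=np.zeros((b.shape[0]+a.shape[0],b.shape[1],3),np.uint8);e[:b.shape[0]]=b;e[b.shape[0]:,:a.shape[1]]=a[:,:,::-1]
s=np.load('side0.npz')['p'][120:170,320:390];s=cv2.resize(s,None,fx=5,fy=5,interpolation=cv2.INTER_CUBIC);e[b.shape[0]:b.shape[0]+250,400:750]=s[:,:,::-1]
cv2.imwrite('pics/w4c.png',e[:600] if e.shape[0]>600 else e);print(e.shape)"
```

```text
[ 0.54553354 -0.07947009  0.1908487 ]
111 ((526.193603515625, -357.12103271484375), (49.699462890625, 68.6429443359375), 64.79421997070312)
45 [ 0.49807226 -0.34465701  0.09442889] [ 0.50841611 -0.33383604  0.10261735] [ 0.48756411 -0.35636105  0.08176104]
(670, 780, 3)
```

View pics/w4c.png

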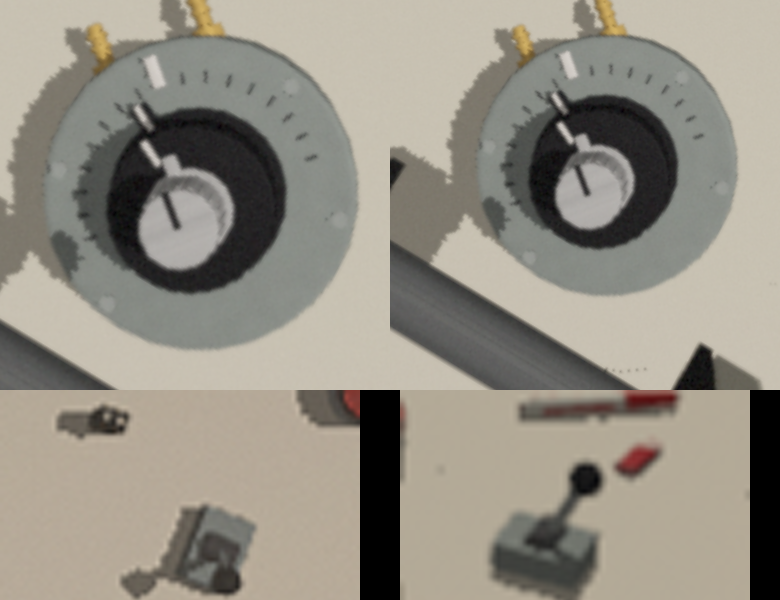

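The knob line (177,228)→(166,194) is 18° CCW against the bar at 19°, so it is set, and the ring looks unmoved. The lever block is centred at (0.526, -0.357) and its +x points at -25° in world. The ball at (0.498, -0.345), z≈0.09, agrees with 34 mm towards the robot. Push plan: shut fingers, tool x along the throw, tip at z≈0.077.

```bash
python3 -c "
from h import *
go(.449,-.321,.19,-25)"
```

```text
move [ 41.8 256.7   1. ] [ 0.01  0.02 -1.21]
```

Call:
{"api": "arm_command", "payload": {
  "steps": [
    {"translation": [42, 257, 1], "rotation": [0, 0, -1.2], "claw": 0},
    {"translation": [42, 257, 1], "rotation": [0, 0, -1.2], "claw": 0},
    {"translation": [42, 257, 1], "rotation": [0, 0, -1.2], "claw": 0},
    {"translation": [42, 257, 1], "rotation": [0, 0, -1.2], "claw": 0},
    {"translation": [42, 257, 1], "rotation": [0, 0, -1.2], "claw": 0}
  ]
}}

```text
clock: 9.4
tool_pos: [0.4521, -0.3131, 0.19]
orientation: [180.0, 0.1, -25.0]
force: [1.5, 0.2, -0.5]
opening: 0.0524
gripper_force: 0.0
```

```bash
python3 -c "
from h import *
go(.449,-.321,.077,-25)"
```

```text
move [  0.7   8.5 113. ] [ 0.    0.02 -0.  ]
```

Call:
{"api": "arm_command", "payload": {
  "steps": [
    {"translation": [0, 8, 0], "rotation": [0, 0, 0], "claw": 0},
    {"translation": [0, 8, 40], "rotation": [0, 0, 0], "claw": 0},
    {"translation": [0, 8, 80], "rotation": [0, 0, 0], "claw": 0},
    {"translation": [0, 8, 113], "rotation": [0, 0, 0], "claw": 0},
    {"translation": [0, 8, 113], "rotation": [0, 0, 0], "claw": 0}
  ]
}}

```text
clock: 9.9
tool_pos: [0.4464, -0.3174, 0.073]
orientation: [180.0, 0.6, -25.1]
force: [-0.1, 0.2, 0.2]
opening: 0.0127
gripper_force: 0.0
```

Call:
{"api": "arm_command", "payload": {
  "steps": [
    {"translation": [0, 0, 0], "rotation": [0, 0, 0], "claw": 0},
    {"translation": [0, 0, 0], "rotation": [0, 0, 0], "claw": 0},
    {"translation": [0, 0, 0], "rotation": [0, 0, 0], "claw": 0}
  ]
}}

```text
clock: 10.2
tool_pos: [0.4514, -0.3193, 0.08]
orientation: [-180.0, -0.2, -25.0]
force: [0.5, -0.4, -0.2]
opening: 0.0004
gripper_force: 0.0
```

```bash
python3 -c "
from h import *
print(pose()[:3,3]);go(.526+.9063*.0,-.357-.4226*.0,.077,-25)"
```

```text
[ 0.45140319 -0.31925791  0.0800228 ]
move [83.5  2.6  3.3] [-0.   -0.04 -0.  ]
```

Pushing along the tool's x, slowly, watching the force.

Call:
{"api": "arm_command", "payload": {
  "steps": [
    {"translation": [20, 2, 2], "rotation": [0, 0, 0], "claw": 0},
    {"translation": [35, 2, 2], "rotation": [0, 0, 0], "claw": 0},
    {"translation": [47, 2, 2], "rotation": [0, 0, 0], "claw": 0},
    {"translation": [59, 2, 2], "rotation": [0, 0, 0], "claw": 0},
    {"translation": [70, 2, 2], "rotation": [0, 0, 0], "claw": 0}
  ]
}}

```text
clock: 10.7
tool_pos: [0.5136, -0.3507, 0.0768]
orientation: [-180.0, -0.0, -25.0]
force: [-1.7, 0.5, 0.8]
opening: 0.0003
gripper_force: 0.5
```

Call:
{"api": "arm_command", "payload": {
  "steps": [
    {"translation": [7, 0, 0], "rotation": [0, 0, 0], "claw": 0},
    {"translation": [13, 0, 0], "rotation": [0, 0, 0], "claw": 0},
    {"translation": [18, 0, 0], "rotation": [0, 0, 0], "claw": 0},
    {"translation": [18, 0, 0], "rotation": [0, 0, 0], "claw": 0}
  ]
}}

```text
clock: 11.1
tool_pos: [0.5294, -0.3583, 0.0759]
orientation: [180.0, 0.0, -25.0]
force: [0.6, 0.4, 0.2]
opening: 0.0004
gripper_force: 0.0
```

Call:
{"api": "arm_command", "payload": {
  "steps": [
    {"translation": [3, 0, 0], "rotation": [0, 0, 0], "claw": 0},
    {"translation": [5, 0, 0], "rotation": [0, 0, 0], "claw": 0},
    {"translation": [6, 0, 0], "rotation": [0, 0, 0], "claw": 0},
    {"translation": [6, 0, 0], "rotation": [0, 0, 0], "claw": 0}
  ]
}}

```text
clock: 11.5
tool_pos: [0.5338, -0.3604, 0.076]
orientation: [180.0, 0.1, -25.1]
force: [-3.1, 1.3, 0.4]
opening: 0.0002
gripper_force: 1.4
```

Call:
{"api": "arm_command", "payload": {
  "steps": [
    {"translation": [2, 0, 0], "rotation": [0, 0, 0], "claw": 0},
    {"translation": [3, 0, 0], "rotation": [0, 0, 0], "claw": 0},
    {"translation": [3, 0, 0], "rotation": [0, 0, 0], "claw": 0}
  ]
}}

```text
clock: 11.8
tool_pos: [0.5344, -0.3608, 0.0757]
orientation: [180.0, 0.3, -25.1]
force: [-9.3, 5.8, 4.9]
opening: 0.0002
gripper_force: 5.0
```

```bash
python3 -c "
from h import *
p,d,P=snap('wrist','w5');o=ctrl.get_obs();print(o['force'],pose()[:3,3])
m=(P[...,2]>.06)&(P[...,2]<.115)&(np.hypot(P[...,0]-.557,P[...,1]+.371)<.035)&(p.max(2)<70)
q=P[m];print(len(q),q.mean(0),q.min(0),q.max(0))"
```

```text
[-7.93488909  5.90853742  3.94099082] [ 0.53433449 -0.36074192  0.07572291]
2316 [ 0.55613914 -0.37292751  0.09400068] [ 0.54006115 -0.3859725   0.08273314] [ 0.56837032 -0.36086103  0.11191386]
```

View pics/w5.png

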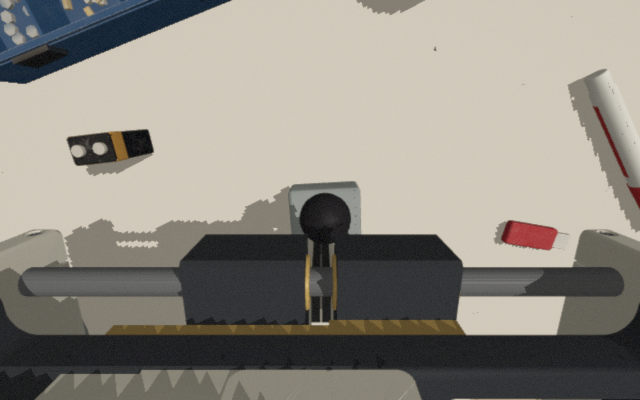

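The wrist view shows the ball (325,218) over the far edge of the block, about 33 mm past the pivot, with force rising against the stop, so the lever is fully over. The battery (110,147) is untouched. Backing off and rising.

Call:
{"api": "arm_command", "payload": {
  "steps": [
    {"translation": [-20, 0, 0], "rotation": [0, 0, 0], "claw": 0},
    {"translation": [-60, 0, 0], "rotation": [0, 0, 0], "claw": 0},
    {"translation": [-80, 0, -20], "rotation": [0, 0, 0], "claw": 0},
    {"translation": [-80, 0, -60], "rotation": [0, 0, 0], "claw": 0},
    {"translation": [-80, 0, -100], "rotation": [0, 0, 0], "claw": 0}
  ]
}}

```text
clock: 12.35
tool_pos: [0.4644, -0.3279, 0.1778]
orientation: [180.0, -0.0, -25.0]
force: [2.0, -0.1, 0.3]
opening: 0.0002
gripper_force: 0.0
```

Call:
{"api": "arm_command", "payload": {
  "steps": [
    {"translation": [0, 0, -10], "rotation": [0, 0, 0], "claw": 0},
    {"translation": [0, 0, -10], "rotation": [0, 0, 0], "claw": 0},
    {"translation": [0, 0, -10], "rotation": [0, 0, 0], "claw": 0}
  ]
}}

```text
clock: 12.65
tool_pos: [0.4646, -0.3278, 0.1857]
orientation: [-180.0, -0.0, -25.1]
force: [0.3, 0.1, -0.3]
opening: -0.0001
gripper_force: 0.0
```

```bash
python3 -c "
from h import *
p,d,P=snap('wrist','w6');o=ctrl.get_obs();print(o['force'],o['tool_pos'])
m=(P[...,2]>.075)&(P[...,2]<.115)&(np.hypot(P[...,0]-.54,P[...,1]+.365)<.07)
q=P[m];print(len(q),q.mean(0),q.min(0),q.max(0))
q=q.mean(0)[:2]-[.526,-.357];print('ball past pivot mm',1000*(q@[.906,-.4226]))"
```

```text
[-0.07203456 -0.17251359 -0.57326402] [ 0.46423666 -0.32772935  0.18500754]
943 [ 0.55469096 -0.37281372  0.0932335 ] [ 0.54251496 -0.38565972  0.08367608] [ 0.56816972 -0.36030618  0.09845019]
ball past pivot mm 32.676888229511555
```

```bash
python3 -c "
from plant import ctrl
print(ctrl.close_job())"
```

```text
the job is handed in; nothing more can be done
None
```

I set the square regulator's coarse ring and the round regulator's fine knob to within about 1° of their index bars. I then threw the pump lever fully over and handed the job in at about 12.7 s; the hand-in returned no verdict.

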